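# Clip the hold-down bar over the blood tubes for transport

### The job

The blood tubes in the steel carrier are to be taken to the laboratory and must not jump out on the way. Take the hold-down bar from the desk by its grip, lay it down gently (no drop, and no more than about 6 N) across the carrier's two round rails, over the middle of the tubes, and let go; then press its ends down slowly, one after the other, until each spring clip has snapped over its rail and the bar sits home and level. How high the rails have been set is not known: feel for them, and never press harder than about 20 N on a clip. Leave the bottle, the cup and the timer where they stand.

Things in the scene. Friction and masses are not known exactly. Their poses are not given: they have to be found in the camera images.
- carrier: Steel tube carrier, fixed: 215 x 215 mm tray with a white rack of red-capped tubes. Two round rails, 16 mm thick, run along its x on both sides (axes at y = +90 and -90 mm, free from x = -65 to +65), bent down into legs at their ends. Both are one level, rigid frame whose height is unknown: rail axes 84 to 106 mm above the desk. Origin: middle of underside, z up; half turn alike.
- tubes_top (a point): Middle of the tube block, level with the top of the caps, 95 mm above the desk, midway between the two rails; the caps reach 50 mm from it along y. The bar belongs right across here, its long side along the carrier's y.
- bar: Loose hold-down bar, 0.15 to 0.25 kg: aluminium strip 206 (y) x 24 mm (x), grip in its middle, a grey sprung clip under each end (y = +90 and -90 mm, 22 mm wide in x), open downward; it stands on them on the desk. Origin: middle of the bar, 14.7 mm above the clips' feet, 15 mm below the strip; on the rail axes' level when home, 14.5 mm above it when only laid on the rails. z up; half turn alike.
- grip (a point): Top of the bar's upright grey grip, 41 mm above the bar's origin; the grip is 12 mm thick (bar's x), 52 mm long (y), 21 mm tall. Pinch it across its thickness. While the hand holds it, the contact forces between bar and carrier must stay under 11 N in sum (6 N of push is safe: the clips' slanted lips add to it), and the bar must be let go in contact, not to fall more than 1 mm.
- pad_left (a point): Round thumb pad on the bar over the clip at its +y end, 21.5 mm above the bar's origin: press here. The clip's lips find the rail from up to 5 mm off. It resists with up to 13 N in the first 3 to 6 mm, then yields, snaps past the rail's widest part and pulls itself down to 14.5 mm in all, where its saddle stops hard on the rail.
- pad_right (a point): The same at the bar's -y end, 180 mm from the other. A clip that is home grips its rail with contact forces of about 10 N. The contact forces between bar and carrier, these included, must stay under 45 N in sum, or the frame bends: a push of 20 N on a pad is always safe.
- clip_left_outer (a joint): Outward bend of the outer spring arm of the clip at the bar's +y end, rad: under 0.015 when free or only lying on the rail, up to 0.22 while passing the widest part, 0.03 to 0.08 once home.
- clip_right_outer (a joint): The same for the clip at the bar's -y end.
- bottle: Brown glass reagent bottle with a black cap, 40 mm across, 83 mm high, standing behind the work; origin at the middle of its foot. To be left alone.
- cup: Clear sample cup with a yellow lid, 41 mm across, 50 mm high, standing behind the work on the right; origin at the middle of its foot. To be left alone.
- timer: White bench timer, 58 x 64 x 19 mm, lying behind the work on the left; origin at the middle of its underside. To be left alone.
Mind the look-alikes: they are no part of the job. There is more than one size of the bar; the one meant has the size given above.

How it is judged:
By the outcome, as a careful person would: the job done as asked, in the order asked, and still so for the second after the job is handed in, with the robot touching nothing.
It also fails if it takes over 54 s, if anything falls off the work surface, if the arm or the gripper's body presses on something with over 40 N, if the wrist force passes 120 N, or if a joint passes its speed limit or range.

### The arm

A 6-joint arm with a two-finger parallel gripper is mounted at the origin on a cart in front of the work surface, level with it; the furniture and walls round the work are solid. World frame = base frame: x ahead of the robot, y to its left, z up, the work surface at z = 0. Lengths are in mm, angles in rad, forces in N, time in s.
With the tool pointing down it reaches from about 350 to 725 mm from the base axis. Payload 4.3 kg.
Tool frame: the origin (TCP) lies on the centre line of the jaws, within the pads' length; the fingertips stand 22 mm ahead of it and the grasp point (between the pads) lies 3 mm ahead of it (arm.nose_length is the distance from the TCP to the fingertips, in mm); z points along the fingers, y is the line along which they close (so a half turn about z gives the same grasp; the last joint's range is limited). The gripper opens to 85 mm and grips with 20 to 120 N. Pads are 22 mm wide; open, the fingers measure 114 mm over their backs; the gripper's body (76 mm by 85 mm) begins 54 mm behind the grasp point. The pads swing forward as they close: fully open they stand 13 mm farther back than shut.
Start: joints at [1.098, 0.377, 0.081, 1.274, 0, 1.46], TCP at [204.072, 537.605, 253.329] pointing down, gripper open.
Joint ranges: [-2.72, 2.72], [-0.84, 1.66], [-1.02, 1.22], [-1.77, 2.12], [-1.37, 1.28], [-3.14, 3.14]. Speed limits (rad/s): [2.57, 2.57, 3.14, 3.14, 3.14, 3.14].

### API

Orientations are given as a rotation vector (axis times angle).
In Python, from workcell import arm gives the robot as it stands.
- The arm moves only by the tool carry_out, never from a script. Its argument "targets" is a list of rows, each a list of 4 numbers: the shift along the tool's x, y, z in mm, then the turn about the tool's z in degrees. In form: [[x, y, z, spin], ...]. A call has 1 to 5 rows; each row shifts and turns the commanded pose from where the row before left it, along the tool's axes as they then stand; what a row does not reach is not made up. A row lasts 1/12 s, in which the tool goes at most 41.7 mm and 7.16 degrees, less where a joint would pass 70% of its speed; a pose out of reach is approached as far as the arm can. A call is refused whole if a number of a shift passes 41.7 or a number of a turn 7.16, either way. A call with a gripper value outside its range is refused whole. "fingers" is the finger opening in mm, from 0 to 85.4, set as the call begins (left out, the last holds). The fingers move at their own pace and stop on an object; the grip force is fixed at half the most. Time passes only in rows, so rows that do not move let the fingers close. It gives the time, the measured TCP pose, the force, the opening and the grip force at its end, in the units of the state.
- arm.get_obs(): the state, without advancing time (a new reading comes with each control period).
- arm.camera(name): name is "scene" or "side" or "wrist"; returns the picture (384x512x3 uint8, blue, green, red); there is no depth.
- arm.get_calibration(name): a dict with "mtx" (3x3 intrinsics, pixels), "cam_to_world" (4x4, takes a point from camera to world coordinates). Camera axes: x right, y down, z forward; pixel columns grow to the right and rows downward; lengths in mm; the calibration is good to about 2 mm. The wrist camera is an equidistant fisheye: a pixel r from the principal point sees the ray r / f radians off the axis. A picture is of the moment at which its call begins: read the wrist's pose just before it. get_calibration takes no time and is no camera call; for the wrist camera it gives the pose at the moment of the call.
- arm.close_job(): hands the job in; it is judged then, once.
Trained networks look in the newest picture that a camera, given by its name, has taken for a name from the list of things; names that differ only in an ending like _2 or _b are one class to them, and where a whole thing is asked for, a point or a joint stands for the part that bears it (a point fixed in the world has none). Each returns a list of dicts, best first, with "confidence" (0 to 1); they miss things now and then, are a little off and sometimes report something else, mostly with a low value. They report only what shows in the picture. A call takes as long as a camera call. They do not tell look-alikes from the thing itself.
- arm.regions_of(camera, target): "region" (384x512 bool, what is visible of it) and "bbox" ([left, top, width, height] in pixels, round what is visible of it).
- arm.place_of(camera, target): "uv" ([column, row] in pixels: a listed point, or the origin of a listed thing).
The state is a dict: "t": time; "qpos": joint angles; "dq": joint speeds; "tau": joint torques, N m; "tcp_pos": TCP position; "ee_rot": TCP orientation; "wrist_force": force on the tool from outside, world axes, zero at the start; "ft_torque": the same for the moment, N m; "width": finger opening in mm; "gripper_force": force on a finger pad.
Only numpy, scipy, OpenCV 4.12 (cv2) and the standard library are available. Lean on these libraries where they do the work, as an engineer would, in place of code of your own. Each camera call takes 0.05 s, during which the arm holds its last target. There are 200 camera calls.

## Working session

There is one attempt and no reset: what is moved stays moved. The work goes in short steps, Python scripts to look and compute and a tool call to move; the robot and the scene stay as the last step left them, time stands still between calls to the robot, and variables do not carry over. Pictures are saved under pics/ and viewed, at most 10 in all, crops included, and the job is handed in when it is done.

Besides the shell and the picture viewer there is one more tool, called after "Request:" as name([rows], argument=value, ...), one row to a line, values as JSON. carry_out: Moves the arm, as the interface text tells. Its arguments: {"type":"object","properties":{"targets":{"type":"array","items":{"type":"array","items":{"type":"number"}}},"fingers":{"type":"number"}},"required":["targets"]}

```bash
mkdir -p pics; ls
cat > h.py <<'E'
import numpy as np, cv2
from workcell import arm
from scipy.spatial.transform import Rotation as R
def ray(cal,uv,fish):
    K=np.array(cal["mtx"]);T=np.array(cal["cam_to_world"])
    x=(uv[0]-K[0,2])/K[0,0];y=(uv[1]-K[1,2])/K[1,1]
    if fish:
        r=np.hypot(x,y);d=np.array([x/r*np.sin(r),y/r*np.sin(r),np.cos(r)]) if r>1e-9 else np.array([0,0,1.])
    else: d=np.array([x,y,1.])
    d=T[:3,:3]@d
    return T[:3,3],d/np.linalg.norm(d)
def tri(rays):
    A=np.zeros((3,3));b=np.zeros(3)
    for o,d in rays:
        P=np.eye(3)-np.outer(d,d);A+=P;b+=P@o
    p=np.linalg.solve(A,b)
    return p,[round(float(np.linalg.norm((np.eye(3)-np.outer(d,d))@(p-o))),1) for o,d in rays]
def atz(r,z):
    o,d=r;return o+d*(z-o[2])/d[2]
E
python3 - <<'E'
from h import *
for n in ["scene","side","wrist"]:
    cal=arm.get_calibration(n)
    im=arm.camera(n);cv2.imwrite(f"pics/{n}0.png",im)
    print(n,np.array(cal["mtx"]).round(1).tolist(),np.array(cal["cam_to_world"]).round(3).tolist())
    for t in ["bar","grip","pad_left","pad_right","tubes_top","carrier","bottle","cup","timer"]:
        print(t,[(np.round(p["uv"],1).tolist(),round(p["confidence"],2)) for p in arm.place_of(n,t)][:5])
print(arm.get_obs())
a=[cv2.imread(f"pics/{n}0.png") for n in ["scene","side"]]
E
```

```text
pics
scene [[352.3, 0.0, 255.1], [0.0, 352.3, 191.2], [0.0, 0.0, 1.0]] [[0.819, -0.327, 0.471, 132.343], [-0.573, -0.494, 0.654, -703.711], [0.019, -0.806, -0.592, 720.471], [0.0, 0.0, 0.0, 1.0]]
bar [([192.8, 190.5], 0.89), ([229.1, 180.7], 0.74)]
grip [([226.9, 173.8], 0.7), ([197.2, 180.0], 0.69)]
pad_left [([208.5, 177.9], 0.68), ([181.9, 174.2], 0.54)]
pad_right [([206.7, 207.1], 0.67)]
tubes_top [([243.7, 235.6], 0.78)]
carrier [([244.2, 261.9], 0.64), ([193.7, 184.8], 0.18)]
bottle [([286.1, 203.1], 0.84), ([206.2, 201.4], 0.68)]
cup [([336.5, 252.2], 0.66)]
timer [([229.2, 155.6], 0.75), ([337.0, 253.6], 0.41)]
side [[365.8, 0.0, 252.8], [0.0, 365.8, 188.4], [0.0, 0.0, 1.0]] [[-0.933, -0.183, 0.311, 313.635], [-0.361, 0.499, -0.788, 762.61], [-0.011, -0.847, -0.531, 585.747], [0.0, 0.0, 0.0, 1.0]]
bar [([205.1, 243.8], 0.88)]
grip [([310.9, 162.8], 0.68), ([206.9, 235.6], 0.6), ([262.9, 236.9], 0.59)]
pad_left [([214.1, 259.5], 0.73), ([242.5, 275.1], 0.67)]
pad_right [([200.5, 226.9], 0.96), ([278.7, 223.7], 0.92)]
tubes_top [([308.7, 162.2], 0.8), ([278.5, 222.8], 0.7), ([2
[... 456 characters left out ...]
carrier []
bottle []
cup []
timer []
{'t': 1.5, 'qpos': array([ 1.09771824e+00,  3.77287931e-01,  8.10183424e-02,  1.27440238e+00,
       -1.83590026e-07,  1.46052233e+00]), 'dq': array([ 0.00151987,  0.00021476,  0.00028553,  0.00078495, -0.00105661,
       -0.0008498 ]), 'tau': array([ 1.68774804e-04, -4.63510323e+01,  2.70149374e+01,  4.17161318e-04,
        2.50748201e-05,  4.14953490e-06]), 'tcp_pos': array([204.06549892, 537.61554136, 253.3433832 ]), 'ee_rot': array([5.66764448e-01, 3.09000916e+00, 1.87012773e-04]), 'wrist_force': array([-0.65602911, -0.3002549 , -0.25614787]), 'ft_torque': array([-0.04606527,  0.02250063, -0.06172609]), 'gripper_force': 0.0, 'width': 85.5516650737696}
```

View pics/scene0.png

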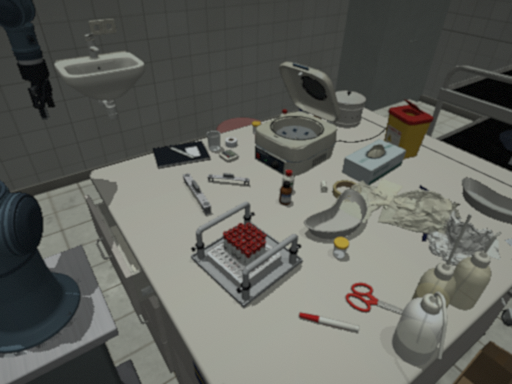

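View pics/side0.png

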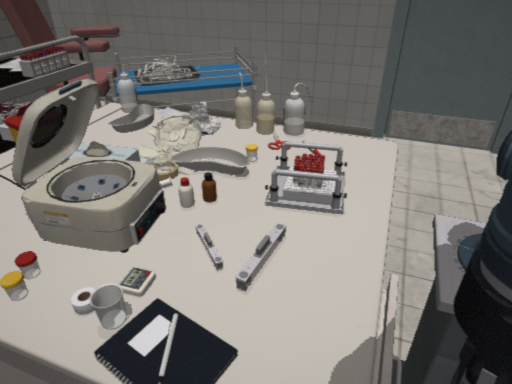

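View pics/wrist0.png

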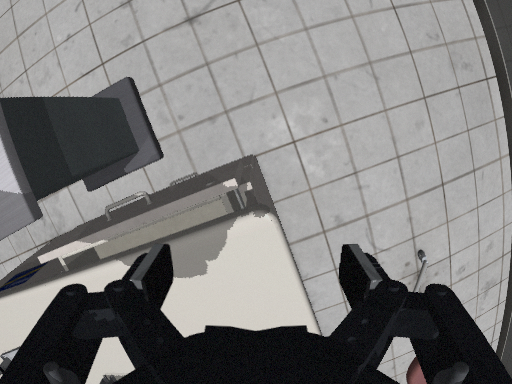

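Scene: a long bar at about (197,192) and a short one at (229,180). In the side view they are at (262,252) and (209,245). The carrier is at (245,255) in scene and (306,178) in side. I'll triangulate, and check both bars' lengths against 206 mm.

Run:
```python
from h import *
S=arm.get_calibration("scene");D=arm.get_calibration("side")
rs=lambda uv:ray(S,uv,0); rd=lambda uv:ray(D,uv,0)
def T(n,a,b):
    p,e=tri([rs(a),rd(b)]);print(n,p.round(1),e)
T("grip big",(197.2,180.0),(262.9,236.9)); T("grip small",(226.9,173.8),(206.9,235.6))
T("padR big",(206.7,207.1),(278.7,223.7));T("padL big",(181.9,174.2),(242.5,275.1))
T("tubes",(243.7,235.6),(308.7,162.2));T("carrier",(244.2,261.9),(306,188))
T("bottle",(286.1,203.1),(212.6,193.7));T("cup",(336.5,252.2),(251.8,161.5));T("timer",(229.2,155.6),(138.3,284.3))
for n,uvs in [("big",[(278.7,223.7),(242.5,275.1)]),("small",[(200.5,226.9),(214.1,259.5)])]:
    q=[atz(rd(u),36.2) for u in uvs];print(n,"side pads z36",[x.round(0) for x in q],np.linalg.norm(q[0]-q[1]))
a=cv2.imread("pics/scene0.png")[155:315,165:325];b=cv2.imread("pics/side0.png")[130:290,190:350]
cv2.imwrite("pics/crop1.png",cv2.resize(np.hstack([a,b]),(800,400),interpolation=cv2.INTER_CUBIC))
```

```text
grip big [526.9 171.3  67.2] [2.9, 2.9]
grip small [653.8 187.1  41.5] [3.5, 3.5]
padR big [513.4  74.3  31.6] [5.1, 5.1]
padL big [526.1 273.3  40.1] [6.2, 6.2]
tubes [ 499.9 -151.4   93.5] [2.9, 2.9]
carrier [ 500.5 -156.8    2. ] [5.5, 5.5]
bottle [748.8 -25.4   8. ] [2.0, 2.0]
cup [ 726.8 -272.1   -0.9] [3.3, 3.3]
timer [749.  338.1   3.5] [3.7, 3.7]
big side pads z36 [array([517.,  77.,  36.]), array([534., 267.,  36.])] 190.78893817519878
small side pads z36 [array([691., 155.,  36.]), array([610., 246.,  36.])] 122.18135571369078
```

View pics/crop1.png

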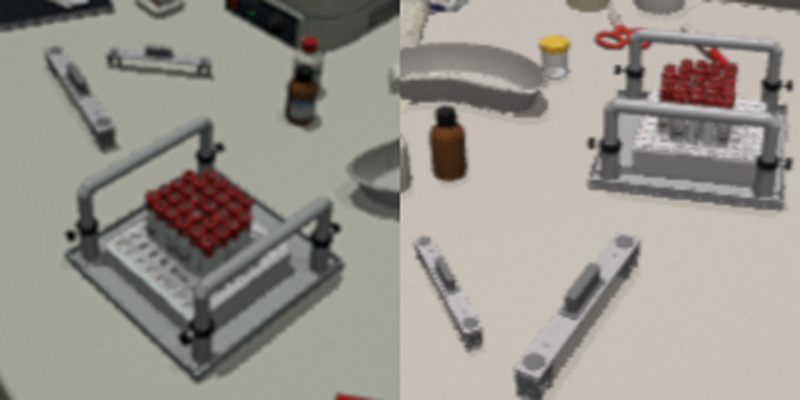

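The crop shows the long bar (left in scene, right in side, pads ≈190 mm apart) and a short look-alike (≈122 mm). I choose the long one, with its grip at scene (197,180) and side (263,237). It lies near (523,172) along y. The carrier is near (500,-152).

```bash
cat >> h.py <<'E'
def plan(xyz,yaw,step=41,n=None,from_pose=None):
    """rows to bring tcp to xyz with tool y at yaw deg (tool down)"""
    o=arm.get_obs();p=np.array(o["tcp_pos"]) if from_pose is None else np.array(from_pose[:3],float)
    M=R.from_rotvec(o["ee_rot"]).as_matrix()
    y0=np.degrees(np.arctan2(M[1,1],M[0,1])) if from_pose is None else from_pose[3]
    d=np.array(xyz,float)-p;dy=(yaw-y0+180)%360-180
    n=n or int(max(np.ceil(np.abs(np.linalg.norm(d))/step),np.ceil(abs(dy)/7.1),1))
    for i in range(n):
        a=np.radians(y0+dy*i/n);ty=np.array([np.cos(a),np.sin(a),0]);tx=np.array([-np.sin(a),np.cos(a),0])
        s=d/n
        print([round(float(s@tx),1),round(float(s@ty),1),round(float(-s[2]),1),round(float(-dy/n),2)],end=", " if (i+1)%5 else "\n")
    print()
E
python3 - <<'E'
from h import *
print(arm.get_obs()["t"])
plan((523,150,250),-5)
E
```

```text
1.5
[-33.5, -19.2, 0.3, 5.71], [-35.3, -15.7, 0.3, 5.71], [-36.6, -12.2, 0.3, 5.71], [-37.7, -8.4, 0.3, 5.71], [-38.3, -4.7, 0.3, 5.71]
[-38.6, -0.8, 0.3, 5.71], [-38.5, 3.0, 0.3, 5.71], [-38.0, 6.8, 0.3, 5.71], [-37.1, 10.6, 0.3, 5.71], [-35.9, 14.2, 0.3, 5.71]
[-34.3, 17.7, 0.3, 5.71], [-32.4, 21.0, 0.3, 5.71], [-30.1, 24.2, 0.3, 5.71],
```

Request:
carry_out([
  [-33.5, -19.2, 0.3, 5.71],
  [-35.3, -15.7, 0.3, 5.71],
  [-36.6, -12.2, 0.3, 5.71],
  [-37.7, -8.4, 0.3, 5.71],
  [-38.3, -4.7, 0.3, 5.71],
])

```text
t: 1.92
tcp_pos: [327.5, 387.2, 251.9]
ee_rot: [1.317, 2.852, 0.001]
wrist_force: [0.0, 0.8, 0.8]
width: 85.5
gripper_force: 0.0
```

Request:
carry_out([
  [-38.6, -0.8, 0.3, 5.71],
  [-38.5, 3.0, 0.3, 5.71],
  [-38.0, 6.8, 0.3, 5.71],
  [-37.1, 10.6, 0.3, 5.71],
  [-35.9, 14.2, 0.3, 5.71],
])

```text
t: 2.33
tcp_pos: [450.2, 237.8, 250.5]
ee_rot: [1.981, 2.438, 0.001]
wrist_force: [0.7, 0.3, -0.3]
width: 85.3
gripper_force: 0.0
```

Request:
carry_out([
  [-34.3, 17.7, 0.3, 5.71],
  [-32.4, 21.0, 0.3, 5.71],
  [-30.1, 24.2, 0.3, 5.71],
  [0, 0, 0, 0],
  [0, 0, 0, 0],
])

```text
t: 2.75
tcp_pos: [523.9, 148.3, 249.1]
ee_rot: [-2.32, -2.118, -0.0]
wrist_force: [-0.9, -0.0, 1.1]
width: 85.3
gripper_force: 0.0
```

```bash
cat > look.py <<'E'
from h import *
import sys,json
def look(tag,names):
    cal=arm.get_calibration("wrist");im=arm.camera("wrist");cv2.imwrite(f"pics/{tag}.png",im)
    out={}
    for t in names:
        out[t]=[(np.round(p["uv"],1).tolist(),round(p["confidence"],2)) for p in arm.place_of("wrist",t)][:4]
        print(t,out[t])
    json.dump(dict(mtx=np.array(cal["mtx"]).tolist(),cam_to_world=np.array(cal["cam_to_world"]).tolist(),d=out),open(tag+".json","w"))
    o=arm.get_obs();print(o["t"],o["tcp_pos"].round(1),o["wrist_force"].round(1))
E
python3 - <<'E'
from look import *
look("w1",["bar","grip","pad_left","pad_right"])
plan((490,-130,250),0)
E
```

```text
bar [([252.2, 146.5], 0.93), ([357.0, 129.7], 0.69)]
grip [([366.5, 135.9], 0.73), ([252.2, 154.5], 0.64)]
pad_left [([254.8, 69.0], 0.96), ([320.3, 97.1], 0.84), ([408.8, 257.5], 0.6)]
pad_right [([392.8, 165.6], 0.72), ([247.8, 226.6], 0.65)]
3.0 [522.  151.1 249.5] [ 0.5 -0.4 -0.8]
[-40.4, -1.1, -0.1, -0.7], [-40.4, -1.6, -0.1, -0.7], [-40.4, -2.1, -0.1, -0.7], [-40.3, -2.6, -0.1, -0.7], [-40.3, -3.1, -0.1, -0.7]
[-40.3, -3.6, -0.1, -0.7], [-40.2, -4.1, -0.1, -0.7],
```

View pics/w1.png

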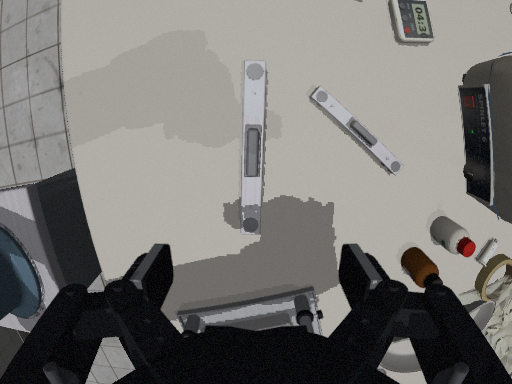

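The wrist picture shows the long bar with pads at (255,69) and (248,227) and its grip at (252,154). The short one is at (357,130). Next I look at the carrier.

Request:
carry_out([
  [-41, -1.5, 0, -0.7],
  [-41, -2, 0, -0.7],
  [-41, -2.5, 0, -0.7],
  [-41, -3, 0, -0.7],
  [-41, -3.5, 0, -0.7],
])

```text
t: 3.42
tcp_pos: [496.7, -54.2, 249.7]
ee_rot: [2.246, 2.196, 0.001]
wrist_force: [0.7, -0.3, 0.2]
width: 85.2
gripper_force: 0.0
```

Request:
carry_out([
  [-41, -4, 0, -0.7],
  [-41, -4.5, 0, -0.7],
  [-38, 0, 0, 0],
  [0, 0, 0, 0],
  [0, 0, 0, 0],
])

```text
t: 3.83
tcp_pos: [487.1, -174.4, 249.4]
ee_rot: [2.226, 2.217, 0.001]
wrist_force: [-0.8, 1.2, 0.3]
width: 85.3
gripper_force: 0.0
```

Run:
```python
from look import *
look("w2",["tubes_top","carrier"])
W=json.load(open("w1.json"))
for n,uv in [("L",(254.8,69)),("R",(247.8,226.6)),("grip",(252.2,154.5))]:
    r=ray(W,uv,1);print(n,atz(r,36.2 if n!="grip" else 55.7).round(1))
```

```text
tubes_top [([269.2, 167.8], 0.75)]
carrier [([267.5, 154.9], 0.95)]
3.9833 [ 487.2 -172.   249.4] [ 0.4 -0.9  0.4]
L [535.9 264.   36.2]
R [510.4  80.7  36.2]
grip [524.5 170.7  55.7]
```

View pics/w2.png

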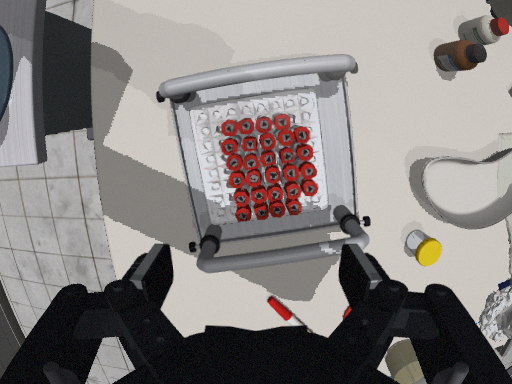

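The wrist view shows the carrier turned roughly 10°. Its upper rail runs from (165,90) to (350,65) and its lower rail from (203,264) to (362,238), with the caps around (268,168). I fit the rails by their outer edges, which gives y, yaw and height.

Run:
```python
from look import *
from scipy.optimize import least_squares
W=json.load(open("w2.json"))
g=cv2.GaussianBlur(cv2.cvtColor(cv2.imread("pics/w2.png"),cv2.COLOR_BGR2GRAY),(3,3),0).astype(float)
m=arm.regions_of("wrist","carrier");print([(x["bbox"],round(x["confidence"],2)) for x in m]);m=m[0]["region"]
top=[];bot=[]
for c in range(190,336,5):
    r=np.where(m[:,c])[0]
    if len(r):
        top.append((c,r.min()-.0))
for c in range(225,341,5):
    r=np.where(m[:,c])[0]
    if len(r): bot.append((c,r.max()+1.0))
print(top[::5],bot[::5])
def rays(pts): return [ray(W,p,1) for p in pts]
rt,rb=rays(top),rays(bot)
def dist(ro,p,u):
    o,d=ro;n=np.cross(d,u);n/=np.linalg.norm(n);return (p-o)@n
def res(q,full=False):
    x,y,th,h=500,q[0],q[1],q[2]
    u=np.array([np.cos(th),np.sin(th),0]);v=np.array([-u[1],u[0],0]);c=np.array([500,y,h])
    return np.array([abs(dist(r,c+90*v,u))-8 for r in rt]+[abs(dist(r,c-90*v,u))-8 for r in rb])
best=None
for th0 in (-.2,0,.2):
    s=least_squares(res,[-152,th0,95],loss="soft_l1")
    # make sure the edge is outer
    print(s.x,np.degrees(s.x[1]),np.abs(s.fun).mean())
print("tubes z95",atz(ray(W,(269.2,167.8),1),95),"carrier z0",atz(ray(W,(267.5,154.9),1),0))
S=arm.get_calibration("scene");D=arm.get_calibration("side")
print("tubes tri",tri([ray(S,(243.7,235.6),0),ray(D,(308.7,162.2),0),ray(W,(269.2,167.8),1)]))
print("grip",tri([ray(S,(197.2,180),0),ray(D,(262.9,236.9),0),ray(json.load(open("w1.json")),(252.2,154.5),1)]))
# edge profiles
for c in (230,260,300): print(c,g[56:96:1,c].astype(int).tolist())
for c in (240,280,320): print(c,g[236:282,c].astype(int).tolist())
```

```text
[([158.5, 54.4, 213.6, 220.1], 0.97)]
[(190, np.float64(75.0)), (215, np.float64(70.0)), (240, np.float64(65.0)), (265, np.float64(62.0)), (290, np.float64(59.0)), (315, np.float64(56.0))] [(225, np.float64(271.0)), (250, np.float64(269.0)), (275, np.float64(265.0)), (300, np.float64(262.0)), (325, np.float64(257.0))]
[-1.54674392e+02 -5.41352173e-02  1.25071046e+02] -3.101719476952522 3.4342893552942404
[-1.54998556e+02 -5.40695205e-02  1.24500524e+02] -3.0979553277024237 3.436098496206528
[-154.08165199    0.27971701  111.81225402] 16.026604191871506 3.622817116770015
tubes z95 [ 502.08913043 -159.23869225   95.        ] carrier z0 [ 504.27916626 -161.26651368    0.        ]
tubes tri (array([ 500.47957988, -155.54238616,   93.96616293]), [5.0, 2.9, 4.2])
grip (array([526.12759514, 171.86004311,  67.36732773]), [3.5, 2.2, 1.4])
230 [186, 186, 186, 189, 194, 196, 193, 188, 186, 185, 173, 156, 153, 160, 166, 170, 177, 188, 196, 191, 179, 167, 155, 144, 134, 123, 108, 90, 104, 156, 186, 186, 185, 185, 185, 186, 186, 185, 185, 173]
260 [199, 195, 189, 186, 185, 177, 161, 157, 167, 177,
[... 343 characters left out ...]
0, 205, 198]
240 [96, 76, 67, 80, 102, 119, 127, 129, 129, 128, 128, 127, 127, 127, 127, 128, 124, 107, 84, 74, 79, 88, 96, 102, 109, 116, 121, 124, 124, 121, 116, 112, 109, 114, 123, 128, 129, 129, 131, 136, 153, 183, 200, 201, 202, 203]
280 [124, 128, 128, 127, 127, 127, 128, 128, 129, 129, 129, 122, 99, 77, 75, 83, 92, 99, 105, 113, 122, 127, 129, 126, 119, 115, 111, 110, 116, 126, 129, 128, 128, 128, 128, 128, 129, 129, 129, 129, 129, 128, 128, 128, 129, 128]
320 [128, 128, 128, 128, 129, 117, 94, 90, 107, 123, 127, 119, 120, 128, 131, 128, 126, 123, 117, 112, 108, 111, 120, 127, 128, 128, 128, 128, 128, 129, 128, 127, 127, 128, 129, 129, 129, 129, 128, 127, 127, 127, 128, 128, 132, 149]
```

```bash
cat > rail.py <<'E'
from look import *
from scipy.optimize import least_squares
def fit(W,tops,bots):
    """tops/bots: (col,outer row,inner row)"""
    def dist(p,c,u):
        o,d=ray(W,p,1);n=np.cross(u,d);n/=np.linalg.norm(n)
        if n@np.array([-u[1],u[0],0])<0:n=-n
        return (o-c)@n   # ray's offset toward +v
    def res(q):
        u=np.array([np.cos(q[1]),np.sin(q[1]),0]);v=np.array([-u[1],u[0],0]);c=np.array([500,q[0],q[2]])
        return np.array([f for t in tops for f in (dist(t[:2],c+90*v,u)-8,dist((t[0],t[2]),c+90*v,u)+8)]+
            [f for t in bots for f in (dist(t[:2],c-90*v,u)+8,dist((t[0],t[2]),c-90*v,u)-8)])
    s=least_squares(res,[-155,.13,95],loss="soft_l1")
    return s
E
python3 - <<'E'
from rail import *
W=json.load(open("w2.json"))
s=fit(W,[(230,66.5,84.5),(260,61.5,79.5),(300,57,75)],[(240,269,253),(280,264.5,248),(320,257,241.5)])
print(s.x,np.degrees(s.x[1]),s.fun.round(1))
E
```

```text
[-1.59211464e+02  1.46287734e-01  1.03043544e+02] 8.381669769907557 [ 0.  -0.1  0.3  0.1 -0.  -0.4 -0.   0.4 -0.9 -0.1  0.4  0.2]
```

Run:
```python
from h import *
plan((520,140,220),-7.8,step=40)
plan((522,155,140),-7.8,from_pose=(520,140,220,-7.8))
```

```text
[39.0, 4.1, 3.7, 0.98], [39.0, 3.5, 3.7, 0.98], [39.1, 2.8, 3.7, 0.98], [39.1, 2.1, 3.7, 0.98], [39.2, 1.5, 3.7, 0.98]
[39.2, 0.8, 3.7, 0.98], [39.2, 0.1, 3.7, 0.98], [39.2, -0.6, 3.7, 0.98], 
[7.6, -0.0, 40.0, -0.0], [7.6, -0.0, 40.0, -0.0],
```

Request:
carry_out([
  [39, 4.1, 3.7, 1],
  [39, 3.5, 3.7, 1],
  [39, 2.8, 3.7, 1],
  [39, 2.1, 3.7, 1],
  [39, 1.5, 3.7, 1],
])

```text
t: 4.45
tcp_pos: [507.8, 24.1, 231.0]
ee_rot: [2.317, 2.122, 0.001]
wrist_force: [1.0, -0.2, -0.1]
width: 85.3
gripper_force: 0.0
```

Request:
carry_out([
  [39, 0.8, 3.7, 1],
  [39, 0.1, 3.7, 1],
  [39, -0.6, 3.7, 1],
  [7.6, 0, 38, 0],
  [7.6, 0, 38, 0],
])

```text
t: 4.87
tcp_pos: [525.0, 156.6, 145.4]
ee_rot: [2.364, 2.064, 0.01]
wrist_force: [0.8, -0.3, -0.4]
width: 85.5
gripper_force: 0.0
```

Request:
carry_out([
  [0, 0, 0, 0],
  [0, 0, 0, 0],
])

```text
t: 5.03
tcp_pos: [520.2, 153.3, 142.1]
ee_rot: [-2.367, -2.061, 0.008]
wrist_force: [-0.2, 0.4, 1.2]
width: 85.2
gripper_force: 0.0
```

Run:
```python
from look import *
look("w3",["grip","pad_left","pad_right"])
W1=json.load(open("w1.json"));W3=json.load(open("w3.json"))
u1={"grip":(252.2,154.5),"pad_left":(254.8,69),"pad_right":(247.8,226.6)}
for n,a in u1.items():
  for uv,c in W3["d"][n]:
    p,e=tri([ray(W1,a,1),ray(W3,uv,1)]);print(n,uv,p.round(1),e,atz(ray(W3,uv,1),55.7 if n=="grip" else 36.2).round(1))
r=arm.regions_of("wrist","grip");print([(x["bbox"],round(x["confidence"],2)) for x in r])
```

```text
grip [([413.9, 146.6], 0.7), ([252.4, 180.4], 0.56)]
pad_left [([253.9, 57.2], 0.67), ([350.0, 93.7], 0.57)]
pad_right [([443.4, 184.1], 0.89), ([257.1, 275.9], 0.86)]
5.2333 [525.  152.1 146.4] [-0.2 -0.7 -0.5]
grip [413.9, 146.6] [530.5 212.6 268.3] [10.3, 10.3] [649.7 183.3  55.7]
grip [252.4, 180.4] [523.  168.9  41.4] [1.2, 1.2] [522.5 172.6  55.7]
pad_left [253.9, 57.2] [536.4 268.8   1.5] [0.1, 0.1] [536.1 262.7  36.2]
pad_left [350.0, 93.7] [531.7 226.5 273.3] [4.8, 4.8] [606.3 226.8  36.2]
pad_right [443.4, 184.1] [525.7 206.  284.5] [22.2, 22.2] [693.1 142.6  36.2]
pad_right [257.1, 275.9] [511.6  79.5  33.5] [1.4, 1.4] [513.2  81.   36.2]
[([238.9, 41.0, 35.3, 241.7], 0.92), ([331.6, 80.5, 122.1, 116.4], 0.74)]
```

View pics/w3.png

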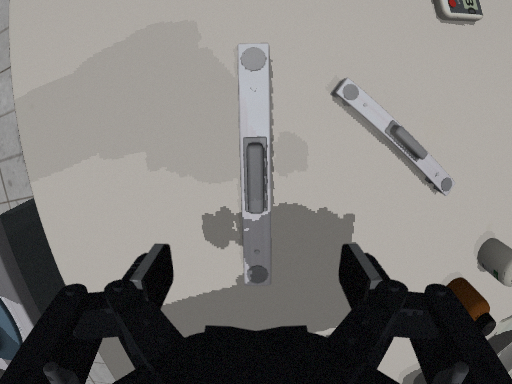

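The wrist close view shows the long bar again: pads at (254,58) and (257,275), grip at (254,178). The shape matches the description. The bar centre is ≈(524,172), yaw 7.6°.

Request:
carry_out([
  [0, 0, 0, 0],
  [0, 0, 0, 0],
  [0, 0, 0, 0],
], fingers=50)

```text
t: 5.53
tcp_pos: [523.8, 151.8, 144.6]
ee_rot: [2.373, 2.057, 0.002]
wrist_force: [-0.6, 0.3, -0.4]
width: 51.5
gripper_force: 0.0
```

Run:
```python
from h import *
print(arm.nose_length,arm.get_obs()["tcp_pos"],arm.get_obs()["wrist_force"])
plan((524,172,90),-7.6,n=2)
```

```text
22.0 [523.82210861 151.79115276 144.58008929] [-0.56010519  0.26801381 -0.39245506]
[10.0, -1.3, 27.3, -0.28], [10.0, -1.3, 27.3, -0.28],
```

Request:
carry_out([
  [10, -1.3, 27, -0.3],
  [10, -1.3, 27, -0.3],
  [0, 0, 14, 0],
  [0, 0, 9, 0],
  [0, 0, 6, 0],
])

```text
t: 5.95
tcp_pos: [522.8, 172.0, 59.7]
ee_rot: [-2.362, -2.07, 0.002]
wrist_force: [-0.2, 0.1, 0.1]
width: 50.0
gripper_force: 0.0
```

Request:
carry_out([
  [0, 0, 0, 0],
  [0, 0, 0, 0],
  [0, 0, 0, 0],
])

```text
t: 6.2
tcp_pos: [524.5, 172.2, 62.0]
ee_rot: [2.362, 2.07, 0.003]
wrist_force: [0.2, -0.5, 0.4]
width: 50.0
gripper_force: 0.0
```

Request:
carry_out([
  [0, 0, 0.5, 0],
  [0, 0, 0, 0],
  [0, 0, 0, 0],
  [0, 0, 0, 0],
  [0, 0, 0, 0],
], fingers=4)

```text
t: 6.62
tcp_pos: [524.1, 172.3, 61.0]
ee_rot: [2.362, 2.07, 0.002]
wrist_force: [0.3, -0.4, 4.0]
width: 10.6
gripper_force: 62.1
```

Request:
carry_out([
  [0, 0, 0, 0],
  [0, 0, 0, 0],
])

```text
t: 6.78
tcp_pos: [524.2, 172.3, 60.9]
ee_rot: [2.362, 2.07, 0.002]
wrist_force: [0.0, -0.4, 4.7]
width: 10.6
gripper_force: 62.3
```

Run:
```python
from h import *
plan((501.5,-159,225),8.4,step=37,from_pose=(523.9,172.3,215,-7.5))
```

```text
[-36.8, 2.3, -1.1, -1.77], [-36.9, 1.2, -1.1, -1.77], [-36.9, 0.1, -1.1, -1.77], [-36.9, -1.1, -1.1, -1.77], [-36.8, -2.2, -1.1, -1.77]
[-36.7, -3.3, -1.1, -1.77], [-36.6, -4.5, -1.1, -1.77], [-36.5, -5.6, -1.1, -1.77], [-36.3, -6.7, -1.1, -1.77],
```

Request:
carry_out([
  [0, 0, -8, 0],
  [0, 0, -26, 0],
  [0, 0, -40, 0],
  [0, 0, -40, 0],
  [0, 0, -40, 0],
])

```text
t: 7.2
tcp_pos: [521.9, 172.0, 215.2]
ee_rot: [-2.361, -2.07, 0.004]
wrist_force: [1.6, 0.8, -1.6]
width: 10.1
gripper_force: 61.5
```

Request:
carry_out([
  [-18, 2, -1, -1.77],
  [-36.8, 1.5, -1.1, -1.77],
  [-36.8, 0.8, -1.1, -1.77],
  [-36.8, -1.1, -1.1, -1.77],
  [-36.8, -2.2, -1.1, -1.77],
])

```text
t: 7.62
tcp_pos: [513.0, 5.9, 219.5]
ee_rot: [-2.192, -2.249, 0.001]
wrist_force: [0.3, -0.4, -1.7]
width: 10.7
gripper_force: 61.5
```

Request:
carry_out([
  [-36.7, -3.3, -1.1, -1.77],
  [-36.6, -4.5, -1.1, -1.77],
  [-36.5, -5.6, -1.1, -1.77],
  [-36.3, -6.7, -1.1, -1.77],
  [-18, -3, 0, 0],
])

```text
t: 8.03
tcp_pos: [502.8, -161.9, 223.9]
ee_rot: [-2.055, -2.376, 0.003]
wrist_force: [0.1, 0.8, -2.8]
width: 10.5
gripper_force: 61.6
```

Request:
carry_out([
  [0, 0, 0, 0],
  [0, 0, 0, 0],
  [0, 0, 0, 0],
  [0, 0, 0, 0],
  [0, 0, 0, 0],
])

```text
t: 8.45
tcp_pos: [503.8, -157.1, 224.0]
ee_rot: [-2.05, -2.38, -0.0]
wrist_force: [-0.2, 0.3, -1.9]
width: 10.5
gripper_force: 61.6
```

Run:
```python
from look import *
o=arm.get_obs();print(o["tcp_pos"],o["ee_rot"],o["wrist_force"],o["ft_torque"])
im={n:arm.camera(n) for n in ("scene","side","wrist")}
for n in im: cv2.imwrite(f"pics/{n}4.png",im[n])
for n in ("scene","side"):
    for t in ("pad_left","pad_right","grip","bar"):
        print(n,t,[(np.round(p["uv"],1).tolist(),round(p["confidence"],2)) for p in arm.place_of(n,t)][:4])
a=im["scene"][130:300,150:350];b=im["side"][80:250,220:420]
cv2.imwrite("pics/crop4.png",np.vstack([cv2.resize(np.hstack([a,b]),(800,340),interpolation=cv2.INTER_CUBIC)]))
```

```text
[ 503.81964227 -157.11196635  223.97261202] [-2.04980220e+00 -2.37970246e+00 -1.74210453e-04] [-0.19532672  0.31275062 -1.85979573] [0.0106679  0.03885951 0.02278598]
scene pad_left [([208.8, 178.0], 0.42)]
scene pad_right [([273.8, 219.2], 0.65)]
scene grip [([246.2, 197.6], 0.94), ([334.2, 252.2], 0.72), ([229.5, 175.0], 0.39)]
scene bar [([226.5, 181.6], 0.62), ([244.9, 206.9], 0.57), ([335.9, 253.8], 0.16)]
side pad_left [([216.0, 260.7], 0.92), ([308.1, 141.6], 0.82)]
side pad_right [([199.2, 227.0], 0.78), ([316.1, 114.7], 0.77), ([310.8, 140.7], 0.44)]
side grip [([206.4, 237.6], 0.91), ([310.4, 120.5], 0.54)]
side bar [([307.2, 133.9], 0.84), ([210.2, 244.7], 0.59)]
```

View pics/wrist4.png

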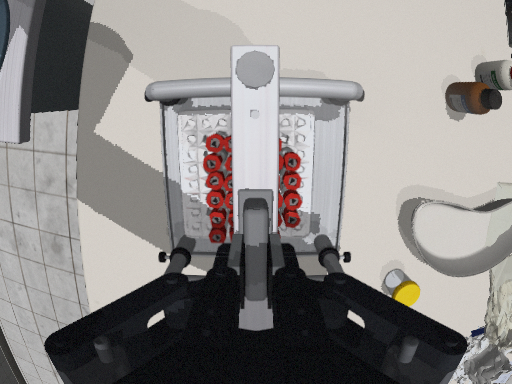

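The wrist view shows the held bar square to the rail. The +y pad is at (255,69), and the upper rail is level at rows ~80–98. I compare pad and rail in this same picture.

Run:
```python
from look import *
W=arm.get_calibration("wrist")
im=cv2.imread("pics/wrist4.png");g=cv2.GaussianBlur(cv2.cvtColor(im,cv2.COLOR_BGR2GRAY),(3,3),0).astype(int)
for c in (185,205,300,325): print(c,g[68:110,c].tolist())
print("pads", [ (np.round(p["uv"],1).tolist(),round(p["confidence"],2)) for p in arm.place_of("wrist","pad_left")])
m=cv2.inRange(cv2.cvtColor(im,cv2.COLOR_BGR2GRAY)[45:95,236:275],100,165)
k,l,s,ce=cv2.connectedComponentsWithStats(m);i=1+np.argmax(s[1:,4]);print("pad blob",ce[i]+[236,45],s[i])
p=atz(ray(W,(254.8,68.8),1),199.2);print("pad at",p)
t=arm.get_obs()["tcp_pos"];v=np.array([-np.sin(np.radians(8.4)),np.cos(np.radians(8.4)),0]);u=np.array([v[1],-v[0],0])
print("along bar from tcp",(p-t)@v,(p-t)@u)
```

```text
185 [192, 192, 192, 191, 191, 191, 191, 191, 191, 191, 179, 154, 146, 156, 167, 174, 176, 181, 189, 194, 189, 180, 171, 163, 152, 141, 131, 120, 106, 85, 67, 62, 66, 76, 90, 104, 110, 111, 112, 111, 110, 108]
205 [191, 191, 192, 192, 191, 191, 192, 192, 192, 178, 153, 147, 158, 168, 174, 178, 184, 193, 198, 194, 183, 172, 163, 153, 142, 132, 121, 106, 102, 132, 171, 186, 186, 186, 186, 186, 186, 171, 139, 118, 112, 113]
300 [203, 198, 193, 191, 191, 191, 192, 192, 191, 177, 156, 157, 171, 182, 188, 191, 198, 206, 210, 206, 197, 186, 175, 165, 157, 149, 140, 129, 131, 157, 186, 195, 195, 195, 195, 194, 188, 169, 144, 128, 125, 135]
325 [205, 205, 205, 204, 204, 203, 200, 198, 195, 193, 178, 155, 154, 169, 180, 186, 188, 192, 199, 203, 200, 193, 184, 174, 164, 154, 144, 133, 120, 105, 95, 94, 95, 96, 104, 122, 135, 139, 139, 139, 138, 139]
pads [([252.8, 68.4], 0.59)]
pad blob [254.89292365  70.1396648 ] [   0    6   39   39 1074]
pad at [492.06649131 -69.49815428 199.2       ]
along bar from tcp 89.70829870915644 1.2387489761631887
```

Run:
```python
from look import *
W=arm.get_calibration("wrist");t=arm.get_obs()["tcp_pos"]
a=np.radians(8.4);u=np.array([np.cos(a),np.sin(a),0]);v=np.array([-u[1],u[0],0])
for h in (95,103):
    for c,r0,r1 in [(205,77.3,97.3),(300,77.4,96.8)]:
        q=[atz(ray(W,(c,r),1),h) for r in (r0,r1)]
        # tangent offset approx: use mean
        mid=sum(q)/2;print(h,c,"rail mid rel tcp along bar",(mid-t)@v, "x",(mid-t)@u, np.linalg.norm(q[0]-q[1]))
W2=json.load(open("w2.json"))
for n,uv in [("tubes",(269.2,167.8))]: print(((atz(ray(W2,uv,1),95)-t)@u),((atz(ray(W2,uv,1),95)-t)@v))
c=np.array([500,-159.2,103]);print("carrier mid rel tcp v",(c-t)@v)
# tube columns in x: caps seen left/right, legs x extents from w2 fit
for n,uv in [("legL",(165,90)),("legR",(352,65)),("legL2",(203,262)),("legR2",(365,240))]:
    print(n,(atz(ray(W2,uv,1),103)-t)@u)
```

```text
95 205 rail mid rel tcp along bar 89.40736475283902 x -40.616060998501 17.14714327485156
95 300 rail mid rel tcp along bar 89.29375784733048 x 38.71405020305449 16.600199332008874
103 205 rail mid rel tcp along bar 88.76134023148208 x -39.27286823846492 16.60046447202783
103 300 rail mid rel tcp along bar 88.65135529880602 x 37.52807005513763 16.070957991221373
-1.9557010138723399 -0.5336701276186937
carrier mid rel tcp v -0.19020645642289902
legL -85.0005302254601
legR 87.58377655791632
legL2 -83.26699684812434
legR2 86.96916112898776
```

Everything agrees to about 1–2 mm, so I descend and feel for contact.

Request:
carry_out([
  [0, 0, 15, 0],
  [0, 0, 15, 0],
  [0, 0, 10, 0],
  [0, 0, 7, 0],
  [0, 0, 4, 0],
])

```text
t: 9.47
tcp_pos: [503.3, -158.1, 172.0]
ee_rot: [-2.052, -2.377, 0.001]
wrist_force: [0.4, 0.1, -1.2]
width: 10.0
gripper_force: 61.6
```

Request:
carry_out([
  [0, 0, 0, 0],
  [0, 0, 0, 0],
  [0, 0, 0, 0],
])

```text
t: 9.72
tcp_pos: [504.5, -158.6, 173.8]
ee_rot: [2.052, 2.377, 0.001]
wrist_force: [-0.8, 0.4, -2.2]
width: 10.2
gripper_force: 61.6
```

Request:
carry_out([
  [0, 0, 0.7, 0],
  [0, 0, 0.7, 0],
  [0, 0, 0.7, 0],
  [0, 0, 0.7, 0],
  [0, 0, 0, 0],
])

```text
t: 10.13
tcp_pos: [503.9, -158.3, 170.2]
ee_rot: [-2.052, -2.378, -0.0]
wrist_force: [-0.4, -0.4, -1.5]
width: 10.6
gripper_force: 61.6
```

Request:
carry_out([
  [0.5, -0.5, 0.5, 0],
  [0.5, -0.5, 0.5, 0],
  [0, 0, 0.5, 0],
  [0, 0, 0.5, 0],
  [0, 0, 0, 0],
])

```text
t: 10.55
tcp_pos: [502.7, -157.5, 168.2]
ee_rot: [-2.052, -2.378, -0.0]
wrist_force: [-0.2, -0.5, -1.8]
width: 10.7
gripper_force: 61.6
```

Request:
carry_out([
  [0, 0, 0.5, 0],
  [0, 0, 0.5, 0],
  [0, 0, 0, 0],
])

```text
t: 10.8
tcp_pos: [502.8, -157.5, 167.2]
ee_rot: [-2.052, -2.378, -0.0]
wrist_force: [0.7, -0.6, -1.4]
width: 10.1
gripper_force: 61.6
```

Request:
carry_out([
  [0, 0, 0.5, 0],
  [0, 0, 0.5, 0],
  [0, 0, 0, 0],
])

```text
t: 11.05
tcp_pos: [502.7, -157.5, 166.2]
ee_rot: [-2.052, -2.378, -0.0]
wrist_force: [-1.0, -0.5, -1.8]
width: 10.1
gripper_force: 61.6
```

Request:
carry_out([
  [0, 0, 0.5, 0],
  [0, 0, 0.3, 0],
  [0, 0, 0, 0],
])

```text
t: 11.3
tcp_pos: [502.8, -157.5, 165.4]
ee_rot: [-2.052, -2.378, -0.0]
wrist_force: [-0.7, 0.7, -1.1]
width: 10.1
gripper_force: 61.6
```

Request:
carry_out([
  [0, 0, 0.4, 0],
  [0, 0, 0, 0],
])

```text
t: 11.47
tcp_pos: [502.8, -157.5, 165.0]
ee_rot: [-2.052, -2.378, -0.0]
wrist_force: [1.0, -0.2, -1.7]
width: 10.2
gripper_force: 61.6
```

Request:
carry_out([
  [0, 0, 0.4, 0],
  [0, 0, 0, 0],
])

```text
t: 11.63
tcp_pos: [502.8, -157.5, 164.6]
ee_rot: [-2.052, -2.378, -0.0]
wrist_force: [-0.6, -0.5, -2.5]
width: 10.1
gripper_force: 61.6
```

Request:
carry_out([
  [0, 0, 0.4, 0],
  [0, 0, 0, 0],
])

```text
t: 11.8
tcp_pos: [502.8, -157.5, 164.2]
ee_rot: [-2.052, -2.378, -0.0]
wrist_force: [-0.1, 0.1, -1.7]
width: 10.0
gripper_force: 61.6
```

Request:
carry_out([
  [0, 0, 0.4, 0],
  [0, 0, 0, 0],
])

```text
t: 11.97
tcp_pos: [502.8, -157.6, 163.8]
ee_rot: [-2.053, -2.378, -0.0]
wrist_force: [-0.2, 0.2, -1.9]
width: 10.9
gripper_force: 61.6
```

Request:
carry_out([
  [0, 0, 0.4, 0],
  [0, 0, 0, 0],
])

```text
t: 12.13
tcp_pos: [502.9, -157.7, 163.5]
ee_rot: [2.052, 2.378, -0.0]
wrist_force: [0.1, -0.4, -1.6]
width: 10.4
gripper_force: 61.6
```

Request:
carry_out([
  [0, 0, 0.4, 0],
  [0, 0, 0, 0],
])

```text
t: 12.3
tcp_pos: [503.1, -157.8, 163.3]
ee_rot: [2.052, 2.378, 0.0]
wrist_force: [0.6, -1.1, -0.1]
width: 10.1
gripper_force: 61.7
```

Request:
carry_out([
  [0, 0, 0.4, 0],
  [0, 0, 0, 0],
])

```text
t: 12.47
tcp_pos: [503.2, -158.0, 163.1]
ee_rot: [2.052, 2.377, -0.0]
wrist_force: [-0.4, -2.1, 1.0]
width: 10.4
gripper_force: 61.9
```

Run:
```python
from h import *
o=arm.get_obs();print(o["ft_torque"].round(3),o["wrist_force"].round(2),o["ee_rot"])
```

```text
[-0.353 -0.056  0.027] [-0.39 -2.08  0.95] [ 2.05176979e+00  2.37725109e+00 -1.28415139e-04]
```

Request:
carry_out([
  [-0.4, 0, 0.3, 0],
  [0, 0, 0, 0],
])

```text
t: 12.63
tcp_pos: [503.3, -158.3, 162.8]
ee_rot: [2.052, 2.377, 0.001]
wrist_force: [0.3, -1.9, 2.3]
width: 10.4
gripper_force: 62.1
```

Run:
```python
from h import *
o=arm.get_obs();print(o["ft_torque"].round(3),o["wrist_force"].round(2),o["ee_rot"])
```

```text
[-0.29  -0.116 -0.001] [ 0.27 -1.94  2.28] [2.05187413e+00 2.37743593e+00 5.29776693e-04]
```

Request:
carry_out([
  [-0.6, 0, 0, 0],
  [-0.4, 0, 0.2, 0],
  [0, 0, 0, 0],
])

```text
t: 12.88
tcp_pos: [503.4, -158.6, 162.7]
ee_rot: [2.052, 2.378, 0.002]
wrist_force: [0.0, 0.7, 5.2]
width: 10.1
gripper_force: 62.5
```

Run:
```python
from h import *
o=arm.get_obs();print(o["ft_torque"].round(3),o["wrist_force"].round(2),o["ee_rot"])
```

```text
[ 0.18   0.012 -0.024] [0.   0.74 5.22] [2.05209543e+00 2.37848713e+00 2.34040106e-03]
```

Request:
carry_out([
  [0, 0, -0.5, 0],
  [0, 0, 0, 0],
])

```text
t: 13.05
tcp_pos: [503.1, -158.6, 162.8]
ee_rot: [-2.052, -2.379, -0.001]
wrist_force: [1.0, 1.2, 3.5]
width: 10.1
gripper_force: 62.3
```

Run:
```python
from h import *
o=arm.get_obs();print(o["ft_torque"].round(3),o["wrist_force"].round(2),o["tcp_pos"])
```

```text
[ 0.23  -0.084  0.024] [0.98 1.18 3.47] [ 503.11584719 -158.56409046  162.79214401]
```

Request:
carry_out([
  [0.3, 0, -0.3, 0],
  [0, 0, 0, 0],
])

```text
t: 13.22
tcp_pos: [502.9, -158.5, 162.8]
ee_rot: [-2.052, -2.378, -0.0]
wrist_force: [-0.2, -0.3, 1.4]
width: 10.4
gripper_force: 62.1
```

Request:
carry_out([
  [0, 0, 0, 0],
  [0, 0, 0, 0],
  [0, 0, 0, 0],
], fingers=36)

```text
t: 13.47
tcp_pos: [502.5, -158.5, 162.5]
ee_rot: [-2.052, -2.377, 0.001]
wrist_force: [0.1, 0.3, -0.4]
width: 35.8
gripper_force: 0.0
```

Request:
carry_out([
  [0, 0, -8, 0],
  [0, 0, -20, 0],
  [0, 0, -25, 0],
  [0, 0, -15, 0],
  [0, 0, 0, 0],
])

```text
t: 13.88
tcp_pos: [504.9, -159.6, 235.1]
ee_rot: [2.048, 2.373, 0.003]
wrist_force: [0.7, 0.0, 0.1]
width: 35.9
gripper_force: 0.0
```

Request:
carry_out([
  [0, 0, 0, 0],
  [0, 0, 0, 0],
  [0, 0, 0, 0],
], fingers=0)

```text
t: 14.13
tcp_pos: [502.2, -158.3, 229.8]
ee_rot: [-2.051, -2.377, 0.001]
wrist_force: [-0.4, -0.0, 0.7]
width: 0.5
gripper_force: 0.0
```

Run:
```python
from look import *
look("w5",["pad_left","pad_right","grip"])
o=arm.get_obs();t=o["tcp_pos"];W=json.load(open("w5.json"))
for n in ("pad_left","pad_right"):
  for uv,c in W["d"][n]: print(n,atz(ray(W,uv,1),139).round(1))
for n in ("scene","side"):
    im=arm.camera(n);cv2.imwrite(f"pics/{n}5.png",im)
    for k in ("pad_left","pad_right"): print(n,k,[(np.round(p["uv"],1).tolist(),round(p["confidence"],2)) for p in arm.place_of(n,k)][:3])
a=cv2.imread("pics/w5.png")[20:340,150:400];b=cv2.imread("pics/side5.png")[100:228,250:350]
cv2.imwrite("pics/crop5.png",np.hstack([cv2.resize(a,(400,512)),cv2.resize(b,(400,512),interpolation=cv2.INTER_CUBIC)]))
```

```text
pad_left []
pad_right [([252.7, 303.7], 0.65)]
grip [([257.4, 214.2], 0.69)]
14.3333 [ 502.5 -158.4  230.1] [-0.3 -0.1 -0.4]
pad_right [ 514.5 -250.1  139. ]
scene pad_left [([221.9, 205.1], 0.92), ([210.0, 177.1], 0.61)]
scene pad_right [([271.6, 243.5], 0.64)]
side pad_left [([216.3, 257.1], 0.9), ([309.6, 162.2], 0.87)]
side pad_right [([313.1, 136.9], 0.73), ([198.0, 226.1], 0.68)]
```

View pics/crop5.png

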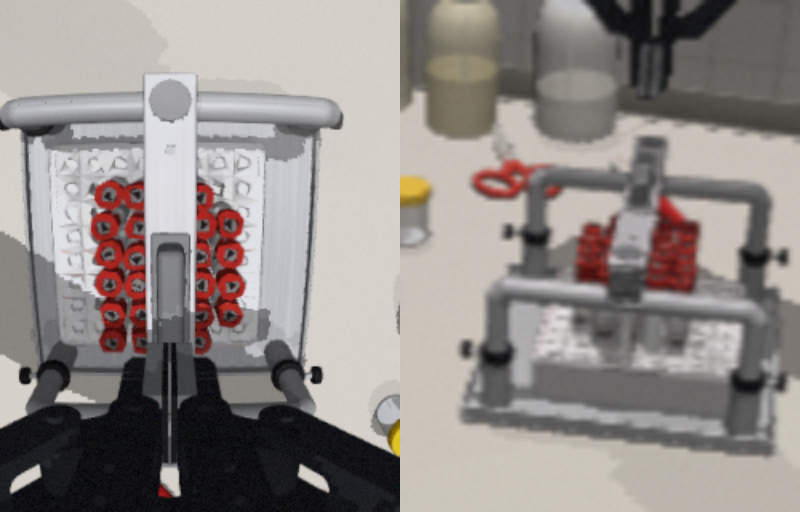

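The crop shows the bar lying straight across both rails over the caps, with the +y pad at wrist (256,82). I go above that pad with closed fingers.

Run:
```python
from look import *
W=json.load(open("w5.json"));t=np.array([502.5,-158.4,230])
a=np.radians(8.4);u=np.array([np.cos(a),np.sin(a),0]);v=np.array([-u[1],u[0],0])
for uv in [(256.3,82.5)]:
    p=atz(ray(W,uv,1),138);print("padL",p,(p-t)@v,(p-t)@u)
S=arm.get_calibration("scene");D=arm.get_calibration("side")
print(tri([ray(S,(221.9,205.1),0),ray(D,(309.6,162.2),0)]),tri([ray(S,(271.6,243.5),0),ray(D,(313.1,136.9),0)]))
```

```text
padL [491.10115005 -69.7845592  138.        ] 89.32998237885175 1.668645083638042
(array([483.58668412, -66.69460562, 141.36182317]), [1.2, 1.2]) (array([ 514.28832781, -244.74428913,  131.68814041]), [0.2, 0.2])
```

Request:
carry_out([
  [20, 0, 0, 0],
  [30, 0, 0, 0],
  [25, 0, 0, 0],
  [15, 0, 15, 0],
  [0, 0, 25, 0],
])

```text
t: 15.05
tcp_pos: [491.3, -67.5, 193.2]
ee_rot: [2.046, 2.378, 0.005]
wrist_force: [0.5, 0.4, -0.4]
width: -0.3
gripper_force: 0.0
```

Request:
carry_out([
  [0, 0, 10, 0],
  [0, 0, 5, 0],
  [0, 0, 0, 0],
  [0, 0, 0, 0],
  [0, 0, 0, 0],
])

```text
t: 15.47
tcp_pos: [490.6, -70.3, 177.0]
ee_rot: [2.053, 2.376, 0.001]
wrist_force: [0.4, 0.3, 0.2]
width: -0.0
gripper_force: 0.0
```

Request:
carry_out([
  [0, 0, 5, 0],
  [0, 0, 4, 0],
  [0, 0, 3, 0],
  [0, 0, 1, 0],
  [0, 0, 0, 0],
])

```text
t: 15.88
tcp_pos: [489.4, -69.5, 162.5]
ee_rot: [-2.052, -2.378, 0.0]
wrist_force: [0.0, -0.3, -0.1]
width: 0.1
gripper_force: 0.0
```

Request:
carry_out([
  [0, 0, 0.7, 0],
  [0, 0, 0.7, 0],
  [0, 0, 0.7, 0],
  [0, 0, 0.4, 0],
  [0, 0, 0, 0],
])

```text
t: 16.3
tcp_pos: [489.8, -69.6, 160.4]
ee_rot: [-2.052, -2.378, -0.0]
wrist_force: [-0.7, 0.6, -0.1]
width: -0.2
gripper_force: 0.0
```

Request:
carry_out([
  [0, 0, 0.5, 0],
  [0, 0, 0.5, 0],
  [0, 0, 0, 0],
])

```text
t: 16.55
tcp_pos: [489.8, -69.6, 159.4]
ee_rot: [-2.052, -2.378, -0.0]
wrist_force: [0.3, -0.2, -0.1]
width: -0.1
gripper_force: 0.0
```

Request:
carry_out([
  [0, 0, 0.5, 0],
  [0, 0, 0.5, 0],
  [0, 0, 0, 0],
])

```text
t: 16.8
tcp_pos: [489.8, -69.6, 158.5]
ee_rot: [2.052, 2.378, 0.0]
wrist_force: [0.1, -1.2, -0.2]
width: 0.1
gripper_force: 0.0
```

Request:
carry_out([
  [0, 0, 0.5, 0],
  [0, 0, 0.5, 0],
  [0, 0, 0, 0],
])

```text
t: 17.05
tcp_pos: [490.2, -69.6, 158.0]
ee_rot: [2.052, 2.378, 0.001]
wrist_force: [-0.5, 1.5, 4.8]
width: 0.1
gripper_force: 2.1
```

Request:
carry_out([
  [0, 0, 0.5, 0],
  [0, 0, 0, 0],
])

```text
t: 17.22
tcp_pos: [490.4, -69.5, 157.7]
ee_rot: [2.052, 2.378, 0.002]
wrist_force: [-0.6, 1.1, 6.0]
width: 0.3
gripper_force: 2.9
```

Request:
carry_out([
  [0, 0, 0.5, 0],
  [0, 0, 0, 0],
])

```text
t: 17.38
tcp_pos: [490.6, -69.5, 157.4]
ee_rot: [2.051, 2.377, 0.002]
wrist_force: [0.1, 1.4, 6.9]
width: 0.2
gripper_force: 3.5
```

Request:
carry_out([
  [0, 0, 0.5, 0],
  [0, 0, 0, 0],
])

```text
t: 17.55
tcp_pos: [490.7, -69.4, 157.1]
ee_rot: [2.051, 2.377, 0.003]
wrist_force: [-0.9, 1.8, 7.8]
width: 0.3
gripper_force: 3.9
```

Request:
carry_out([
  [0, 0, 0.5, 0],
  [0, 0, 0.5, 0],
  [0, 0, 0, 0],
])

```text
t: 17.8
tcp_pos: [491.0, -69.3, 156.3]
ee_rot: [2.051, 2.377, 0.004]
wrist_force: [-1.0, 2.1, 8.7]
width: 0.1
gripper_force: 4.4
```

Request:
carry_out([
  [0, 0, 0.5, 0],
  [0, 0, 0.5, 0],
  [0, 0, 0, 0],
])

```text
t: 18.05
tcp_pos: [491.0, -69.2, 155.3]
ee_rot: [2.051, 2.377, 0.004]
wrist_force: [0.3, 2.4, 8.9]
width: 0.2
gripper_force: 4.3
```

Request:
carry_out([
  [0, 0, 0.5, 0],
  [0, 0, 0.5, 0],
  [0, 0, 0, 0],
])

```text
t: 18.3
tcp_pos: [490.8, -69.1, 154.0]
ee_rot: [2.051, 2.378, 0.004]
wrist_force: [0.1, 3.0, 5.8]
width: 0.2
gripper_force: 3.3
```

Request:
carry_out([
  [0, 0, 0.6, 0],
  [0, 0, 0.6, 0],
  [0, 0, 0, 0],
])

```text
t: 18.55
tcp_pos: [490.3, -69.1, 152.1]
ee_rot: [2.052, 2.379, 0.003]
wrist_force: [0.6, 1.3, 3.0]
width: -0.1
gripper_force: 1.4
```

Request:
carry_out([
  [0, 0, 0.6, 0],
  [0, 0, 0.6, 0],
  [0, 0, 0, 0],
])

```text
t: 18.8
tcp_pos: [489.3, -69.8, 150.0]
ee_rot: [-2.052, -2.378, 0.002]
wrist_force: [-0.1, -0.1, 0.4]
width: 0.2
gripper_force: 0.0
```

Request:
carry_out([
  [0, 0, 0.6, 0],
  [0, 0, 0.6, 0],
  [0, 0, 0, 0],
])

```text
t: 19.05
tcp_pos: [489.5, -69.7, 149.0]
ee_rot: [-2.052, -2.378, 0.001]
wrist_force: [-0.0, -0.0, -0.4]
width: 0.1
gripper_force: 0.0
```

Request:
carry_out([
  [0, 0, 0.6, 0],
  [0, 0, 0.6, 0],
  [0, 0, 0, 0],
])

```text
t: 19.3
tcp_pos: [489.7, -69.6, 148.0]
ee_rot: [-2.052, -2.378, 0.0]
wrist_force: [0.9, -0.8, 0.7]
width: 0.2
gripper_force: 0.0
```

Request:
carry_out([
  [0, 0, 0.6, 0],
  [0, 0, 0.6, 0],
  [0, 0, 0.6, 0],
  [0, 0, 0.6, 0],
  [0, 0, 0, 0],
])

```text
t: 19.72
tcp_pos: [489.7, -69.6, 145.6]
ee_rot: [-2.052, -2.378, -0.0]
wrist_force: [0.7, -0.4, -0.4]
width: -0.0
gripper_force: 0.0
```

Request:
carry_out([
  [0, 0, 0.5, 0],
  [0, 0, 0.5, 0],
  [0, 0, 0, 0],
])

```text
t: 19.97
tcp_pos: [489.8, -69.6, 144.8]
ee_rot: [2.052, 2.378, 0.0]
wrist_force: [-0.4, 0.3, 0.1]
width: -0.2
gripper_force: 0.1
```

Request:
carry_out([
  [0, 0, 0.5, 0],
  [0, 0, 0.5, 0],
  [0, 0, 0, 0],
])

```text
t: 20.22
tcp_pos: [490.0, -69.6, 144.5]
ee_rot: [2.052, 2.378, 0.001]
wrist_force: [-2.1, 0.4, 5.8]
width: -0.1
gripper_force: 2.9
```

Request:
carry_out([
  [0, 0, 0.5, 0],
  [0, 0, 0, 0],
])

```text
t: 20.38
tcp_pos: [490.0, -69.6, 144.4]
ee_rot: [2.052, 2.378, 0.001]
wrist_force: [-2.8, 1.5, 8.3]
width: 0.3
gripper_force: 4.4
```

The +y clip snapped and stopped hard at 14 mm. Next, the other end.

Request:
carry_out([
  [0, 0, -3, 0],
  [0, 0, -15, 0],
  [0, 0, -25, 0],
  [-15, 0, -12, 0],
  [-30, 0, 0, 0],
])

```text
t: 20.8
tcp_pos: [497.8, -112.9, 201.4]
ee_rot: [2.045, 2.38, 0.004]
wrist_force: [1.0, 0.1, -0.2]
width: -0.1
gripper_force: 0.0
```

Request:
carry_out([
  [-35, 0, 0, 0],
  [-35, 0, 0, 0],
  [-30, 0, 0, 0],
  [-25, 0, 0, 0],
  [-10, 0, 0, 0],
])

```text
t: 21.22
tcp_pos: [516.5, -251.1, 198.0]
ee_rot: [2.055, 2.374, -0.001]
wrist_force: [-0.1, 0.5, 0.6]
width: 0.1
gripper_force: 0.0
```

Request:
carry_out([
  [0, 0, 10, 0],
  [0, 0, 0, 0],
  [0, 0, 0, 0],
  [0, 0, 0, 0],
])

```text
t: 21.55
tcp_pos: [515.6, -245.9, 187.9]
ee_rot: [-2.049, -2.379, -0.0]
wrist_force: [0.2, 0.1, -0.5]
width: -0.2
gripper_force: 0.0
```

Run:
```python
from look import *
o=arm.get_obs();print(o["tcp_pos"],o["ee_rot"])
for n in ("scene","side"):
    im=arm.camera(n);cv2.imwrite(f"pics/{n}6.png",im)
a=cv2.imread("pics/scene6.png")[170:290,180:310];b=cv2.imread("pics/side6.png")[100:220,245:375]
cv2.imwrite("pics/crop6.png",cv2.resize(np.hstack([a,b]),(800,370),interpolation=cv2.INTER_CUBIC))
```

```text
[ 515.61248541 -245.88173056  187.87423357] [-2.04931301e+00 -2.37880849e+00 -2.92378282e-04]
```

View pics/crop6.png

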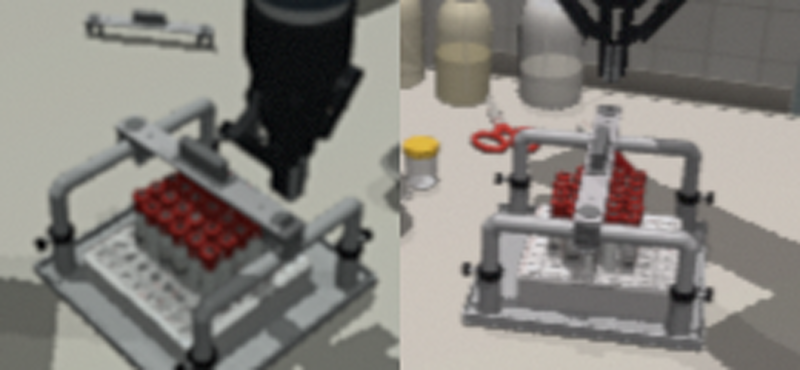

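The crop shows the +y end seated on its rail and the -y end still lying on top, with the tool above its pad. Now I press the -y end.

Request:
carry_out([
  [-0.5, 0, 10, 0],
  [-0.5, 0, 8, 0],
  [0, 0, 5, 0],
  [0, 0, 2, 0],
  [0, 0, 0, 0],
])

```text
t: 22.07
tcp_pos: [515.6, -248.2, 162.1]
ee_rot: [-2.051, -2.377, 0.0]
wrist_force: [-0.3, 0.6, 0.6]
width: -0.2
gripper_force: 0.0
```

Request:
carry_out([
  [0, 0, 0.7, 0],
  [0, 0, 0.7, 0],
  [0, 0, 0.6, 0],
  [0, 0, 0, 0],
  [0, 0, 0, 0],
])

```text
t: 22.48
tcp_pos: [516.4, -248.8, 161.5]
ee_rot: [2.052, 2.378, 0.0]
wrist_force: [-0.1, -0.3, 0.2]
width: -0.3
gripper_force: 0.0
```

Request:
carry_out([
  [0, 0, 0.5, 0],
  [0, 0, 0.5, 0],
  [0, 0, 0, 0],
])

```text
t: 22.73
tcp_pos: [516.3, -248.6, 160.2]
ee_rot: [-2.052, -2.378, -0.0]
wrist_force: [0.3, 0.1, -0.0]
width: -0.2
gripper_force: 0.0
```

Request:
carry_out([
  [0, 0, 0.5, 0],
  [0, 0, 0.5, 0],
  [0, 0, 0, 0],
])

```text
t: 22.98
tcp_pos: [516.3, -248.7, 159.3]
ee_rot: [2.052, 2.378, 0.0]
wrist_force: [-0.3, 0.2, 1.0]
width: -0.1
gripper_force: 0.2
```

Request:
carry_out([
  [0, 0, 0.5, 0],
  [0, 0, 0.5, 0],
  [0, 0, 0, 0],
])

```text
t: 23.23
tcp_pos: [516.6, -248.7, 158.8]
ee_rot: [2.052, 2.378, 0.001]
wrist_force: [-0.5, 1.0, 3.2]
width: -0.2
gripper_force: 1.9
```

Request:
carry_out([
  [0, 0, 0.5, 0],
  [0, 0, 0.5, 0],
  [0, 0, 0, 0],
])

```text
t: 23.48
tcp_pos: [516.9, -248.8, 158.2]
ee_rot: [2.051, 2.377, 0.001]
wrist_force: [-0.4, 1.0, 6.8]
width: 0.1
gripper_force: 3.1
```

Request:
carry_out([
  [0, 0, 0.5, 0],
  [0, 0, 0.5, 0],
  [0, 0, 0, 0],
])

```text
t: 23.73
tcp_pos: [517.1, -248.9, 157.5]
ee_rot: [2.051, 2.377, 0.001]
wrist_force: [0.2, 2.0, 6.6]
width: -0.2
gripper_force: 3.6
```

Request:
carry_out([
  [0, 0, 0.5, 0],
  [0, 0, 0.5, 0],
  [0, 0, 0, 0],
])

```text
t: 23.98
tcp_pos: [517.3, -249.1, 156.6]
ee_rot: [2.05, 2.376, 0.001]
wrist_force: [-0.2, 1.7, 6.9]
width: -0.1
gripper_force: 3.8
```

Request:
carry_out([
  [0, 0, 0.5, 0],
  [0, 0, 0.5, 0],
  [0, 0, 0, 0],
])

```text
t: 24.23
tcp_pos: [517.4, -249.2, 155.6]
ee_rot: [2.05, 2.376, 0.001]
wrist_force: [0.7, 0.2, 7.5]
width: -0.1
gripper_force: 3.5
```

Request:
carry_out([
  [0, 0, 0.5, 0],
  [0, 0, 0.5, 0],
  [0, 0, 0, 0],
])

```text
t: 24.48
tcp_pos: [517.3, -249.4, 154.4]
ee_rot: [2.051, 2.376, 0.001]
wrist_force: [0.5, -0.4, 5.4]
width: -0.0
gripper_force: 3.0
```

Request:
carry_out([
  [0, 0, 0.6, 0],
  [0, 0, 0.6, 0],
  [0, 0, 0, 0],
])

```text
t: 24.73
tcp_pos: [517.2, -249.5, 152.8]
ee_rot: [2.051, 2.376, -0.0]
wrist_force: [1.1, -2.1, 3.2]
width: 0.0
gripper_force: 1.7
```

Request:
carry_out([
  [0, 0, 0.6, 0],
  [0, 0, 0.6, 0],
  [0, 0, 0, 0],
])

```text
t: 24.98
tcp_pos: [515.7, -248.2, 150.2]
ee_rot: [-2.051, -2.377, -0.0]
wrist_force: [0.0, -0.2, 0.2]
width: 0.4
gripper_force: 0.0
```

Request:
carry_out([
  [0, 0, 0.6, 0],
  [0, 0, 0.6, 0],
  [0, 0, 0, 0],
])

```text
t: 25.23
tcp_pos: [515.7, -248.1, 148.9]
ee_rot: [-2.051, -2.377, 0.0]
wrist_force: [0.1, -0.2, 0.3]
width: -0.0
gripper_force: 0.0
```

Request:
carry_out([
  [0, 0, 0.6, 0],
  [0, 0, 0.6, 0],
  [0, 0, 0, 0],
])

```text
t: 25.48
tcp_pos: [516.1, -248.5, 148.2]
ee_rot: [-2.052, -2.378, -0.0]
wrist_force: [-0.2, 0.8, 0.8]
width: 0.2
gripper_force: 0.0
```

Request:
carry_out([
  [0, 0, 0.6, 0],
  [0, 0, 0.6, 0],
  [0, 0, 0.6, 0],
  [0, 0, 0.6, 0],
  [0, 0, 0, 0],
])

```text
t: 25.9
tcp_pos: [516.2, -248.6, 145.9]
ee_rot: [-2.052, -2.378, -0.0]
wrist_force: [-0.4, -0.4, 0.5]
width: 0.2
gripper_force: 0.0
```

Request:
carry_out([
  [0, 0, 0.5, 0],
  [0, 0, 0.5, 0],
  [0, 0, 0, 0],
])

```text
t: 26.15
tcp_pos: [516.2, -248.6, 145.0]
ee_rot: [-2.052, -2.378, -0.0]
wrist_force: [-0.7, -0.3, 0.1]
width: 0.0
gripper_force: 0.0
```

Request:
carry_out([
  [0, 0, 0.5, 0],
  [0, 0, 0.5, 0],
  [0, 0, 0, 0],
])

```text
t: 26.4
tcp_pos: [516.2, -248.6, 144.0]
ee_rot: [-2.052, -2.378, -0.0]
wrist_force: [0.6, -0.2, 0.3]
width: -0.1
gripper_force: 0.0
```

Request:
carry_out([
  [0, 0, 0.5, 0],
  [0, 0, 0, 0],
])

```text
t: 26.57
tcp_pos: [516.3, -248.7, 143.8]
ee_rot: [2.052, 2.378, 0.0]
wrist_force: [-0.4, 0.7, 2.6]
width: 0.2
gripper_force: 1.1
```

Request:
carry_out([
  [0, 0, 0.5, 0],
  [0, 0, 0.5, 0],
  [0, 0, 0, 0],
])

```text
t: 26.82
tcp_pos: [516.3, -248.7, 143.8]
ee_rot: [2.052, 2.378, 0.0]
wrist_force: [-3.0, 0.9, 7.6]
width: -0.1
gripper_force: 4.1
```

Request:
carry_out([
  [0, 0, -3, 0],
  [0, 0, -15, 0],
  [0, 0, -25, 0],
  [15, 0, -12, 0],
  [30, 0, 0, 0],
])

```text
t: 27.23
tcp_pos: [512.3, -206.7, 200.8]
ee_rot: [2.052, 2.369, 0.002]
wrist_force: [0.4, -0.5, -0.1]
width: 0.1
gripper_force: 0.0
```

Request:
carry_out([
  [35, 0, 0, 0],
  [35, 0, 0, 0],
  [30, 0, 0, 0],
  [25, 0, 0, 0],
  [10, 0, 0, 0],
])

```text
t: 27.65
tcp_pos: [488.5, -66.9, 197.5]
ee_rot: [-2.047, -2.381, -0.001]
wrist_force: [-0.7, -0.2, -0.0]
width: 0.2
gripper_force: 0.0
```

Request:
carry_out([
  [0, 0, 10, 0],
  [0, 0, 10, 0],
  [0, 0, 6, 0],
  [0, 0, 5, 0],
  [0, 0, 0, 0],
])

```text
t: 28.07
tcp_pos: [489.0, -71.4, 164.7]
ee_rot: [-2.053, -2.375, 0.002]
wrist_force: [-0.4, 0.1, -0.3]
width: -0.3
gripper_force: 0.0
```

Request:
carry_out([
  [0, 0, 0, 0],
  [0, 0, 0, 0],
])

```text
t: 28.23
tcp_pos: [490.2, -71.3, 166.6]
ee_rot: [2.054, 2.377, 0.0]
wrist_force: [0.0, -0.2, -0.0]
width: -0.5
gripper_force: 0.0
```

I feel the +y pad again to check it is home and level.

Request:
carry_out([
  [0, 0, 8, 0],
  [0, 0, 6, 0],
  [0, 0, 4, 0],
  [0, 0, 2, 0],
  [0, 0, 0, 0],
])

```text
t: 28.65
tcp_pos: [489.4, -70.4, 145.8]
ee_rot: [-2.051, -2.377, 0.001]
wrist_force: [-1.0, 0.3, 0.4]
width: -0.3
gripper_force: 0.0
```

Request:
carry_out([
  [0, 0, 0.5, 0],
  [0, 0, 0.5, 0],
  [0, 0, 0, 0],
])

```text
t: 28.9
tcp_pos: [490.1, -70.6, 145.8]
ee_rot: [2.052, 2.378, 0.0]
wrist_force: [0.6, 0.4, 0.1]
width: -0.1
gripper_force: 0.0
```

Request:
carry_out([
  [0, 0, 0.5, 0],
  [0, 0, 0.4, 0],
  [0, 0, 0, 0],
])

```text
t: 29.15
tcp_pos: [490.0, -70.6, 144.7]
ee_rot: [2.052, 2.378, 0.0]
wrist_force: [0.4, -0.2, 0.1]
width: -0.3
gripper_force: 0.0
```

Request:
carry_out([
  [0, 0, 0.5, 0],
  [0, 0, 0, 0],
])

```text
t: 29.32
tcp_pos: [489.9, -70.6, 144.1]
ee_rot: [-2.052, -2.378, -0.0]
wrist_force: [-0.6, -0.2, -0.3]
width: -0.1
gripper_force: 0.0
```

Request:
carry_out([
  [0, 0, 0.5, 0],
  [0, 0, 0, 0],
])

```text
t: 29.48
tcp_pos: [490.0, -70.6, 143.9]
ee_rot: [2.052, 2.378, 0.0]
wrist_force: [-0.0, 0.1, 1.7]
width: -0.1
gripper_force: 0.7
```

Both pads stop hard at the same height (143.9, which is 14.5 mm below the laid-on height), so the bar is home and level. I retract and hand in.

Request:
carry_out([
  [0, 0, -3, 0],
  [0, 0, -20, 0],
  [0, 0, -35, 0],
  [0, 0, -35, 0],
  [0, 0, -15, 0],
])

```text
t: 29.9
tcp_pos: [491.5, -71.0, 256.1]
ee_rot: [2.049, 2.375, 0.004]
wrist_force: [0.5, -0.3, -0.1]
width: 0.0
gripper_force: 0.0
```

Request:
carry_out([
  [0, 0, 0, 0],
  [0, 0, 0, 0],
  [0, 0, 0, 0],
  [0, 0, 0, 0],
  [0, 0, 0, 0],
])

```text
t: 30.32
tcp_pos: [489.0, -70.3, 250.2]
ee_rot: [-2.051, -2.376, 0.002]
wrist_force: [-0.1, -0.5, -0.4]
width: -0.1
gripper_force: 0.0
```

```bash
python3 -c "
from workcell import arm
o=arm.get_obs();print(o['t'],o['tcp_pos'],o['wrist_force'])
print(arm.close_job())"
```

```text
30.3167 [488.96250472 -70.33542259 250.15837288] [-0.07776687 -0.4696319  -0.41406304]
the job is handed in; nothing more can be done
None
```

The hold-down bar is clipped home and level on both rails, and the job was handed in at 30.3 s: the push peaked at about 7 N laying it down (briefly over the 6 N asked, eased before letting go) and 9 N on the clips, and no verdict came back.

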